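# Snap a check-valve insert into a deep port with sprung tongs

### The job

With the sprung tongs from the stand, take the white valve insert out of the tray by its stem, lower it into the deep port of the valve block and feel for the bore of the brass seat at the bottom, which is a little off centre. Press the insert gently straight down until it snaps fully home, never ramming it or touching it with the fingers, then let go of it and put the tongs back in their stand. Leave the brass insert and the other things on the table where they are.

Things in the scene. Friction and masses are not known exactly. Their poses are not given: they have to be found in the camera images.
- insert: White-coated valve insert with a black seal, 40 mm tall, about 40 g, in one of the tray's pockets. Origin: centre of its flat nose (bottom), z up. From the nose up: plug 16 mm in diameter to 18 mm (tapering to 13 mm over the last 3 mm of the nose; snap groove at 5.5 to 11.5 mm), collar 22 mm in diameter at 18 to 22 mm, stem 10 mm in diameter at 22 to 40 mm.
- insert_stem (a point): Middle of the insert's stem, 31 mm above its nose. The jaws go round the stem with their ends just above the collar, so that they can push on the collar; squeezed to 25 to 40 N on the handles they hold it well and do no harm. Pressed down or bumped with over 40 N the insert is spoilt.
- spare_insert: Brass insert of the same shape, size, origin and axes, in the other pocket (which pocket is which varies). To be left there.
- tongs: Sprung steel tongs with two red handle plates, 148 mm long, 90 g, hanging upright in the stand. Origin: midway between the handles, where to grip them; z up along the tongs, y across the handles, the line of squeezing (both ways round are equal). Handles 30 mm wide (x), flat outside, from 34 mm below to 22 mm above the origin; the bow that joins the arms ends 48 mm above it.
- tongs_jaws (a point): Middle of the jaw ends, 100 mm below the tongs' origin. V-grooved jaws, 14 mm tall, 12 mm wide in x; they centre the stem on the tongs' axis. Sprung open they are 22 mm apart and 38 mm over their outsides.
- tongs_left (a joint): Closing angle of each arm, rad: 0 sprung open (34.6 mm over the handles at the origin), 0.06 with arms parallel and closed on a 10 mm stem (30 mm over the handles). Each handle yields from 4 N, takes 9 N at 30 mm; of any force above that 0.28 comes to the jaws. So carry the tongs open at 33 to 34 mm or under 4 N.
- valve_block: Aluminium valve block, 100 (x) x 92 (y) x 85 (z) mm, clamped down; toe clamps reach 37 mm further at the x ends, a brass nipple 22 mm at +y. Origin: centre of its underside, z up. A round port 56 mm in diameter goes down its middle. When home, the insert's collar lies flat on the brass seat in the port, its origin 18 mm above the block's origin.
- port_mouth (a point): Centre of the port's mouth on the block's top. The port's brass seat ring has its flat top 49 mm below this point, with a 17 mm upright bore. The seat is eccentric: its bore lies 4 mm off the port's axis, in a direction that differs each time and is not measured; rubbing does not turn it. Two spring plungers, met 7 mm down the bore, resist by 10 N or so until they snap into the groove.
- parts_tray: Blue parts tray, 66 (x) x 126 (y) x 26 mm with a 5 mm raised rim, fixed. Origin: centre of its underside. Two pockets 18 mm in diameter, 21 mm deep, at y = -30 and +30 mm; the inserts' collars rest on its top face, 26 mm above its origin.
- tool_stand: Wooden tool stand, 76 (x) x 96 (y) x 82 (z) mm on a steel foot 82 x 102 mm, fixed. Origin: centre of its underside. A slot 20 mm (x) by 46 mm (y), 74 mm deep, in the middle of its top: the arms of the tongs hang in it, the lower ends of the handles rest on the top face; tongs' and stand's axes then agree.
- stand_rest (a point): Where the tongs' origin lies when they hang in the stand: 34 mm above the middle of the stand's top face.
- thread_lock: Small red bottle with a black nozzle, 36 mm wide, 104 mm tall, standing; a bystander. Origin: centre of its underside.
- grease_tin: Flat tin, 70 mm in diameter, 28 mm tall; a bystander. Origin: centre of its underside.
- disc_0: Steel disc with a bore, 62 mm in diameter, 12 mm thick, lying; a bystander. Origin: centre of its underside.
- disc_1: A second steel disc like disc_0; a bystander.
Things that resemble listed ones, but are neither listed nor needed, are in the scene too. Leave any turquoise look-alike of the tongs alone.

How it is judged:
By the outcome, as a careful person would: the job done as asked, in the order asked, and still so for the second after the job is handed in, with the robot touching nothing.
It also fails if it takes over 72 s, if anything falls off the work surface, if the arm or the gripper's body presses on something with over 40 N, if the wrist force passes 120 N, or if a joint passes its speed limit or range.

### The arm

A 7-joint arm with a two-finger parallel gripper is mounted at the origin on a cart in front of the work surface, level with it; the furniture and walls round the work are solid. World frame = base frame: x ahead of the robot, y to its left, z up, the work surface at z = 0. Lengths are in m, angles in rad, forces in N, time in s.
With the tool pointing down it reaches from about 0.4 to 0.875 m from the base axis. Payload 6.5 kg.
Tool frame: the origin (TCP) lies midway between the tips of the shut fingers; the grasp point (between the pads) lies 19 mm behind it; z points along the fingers, y is the line along which they close (so a half turn about z gives the same grasp; the last joint's range is limited). The gripper opens to 85 mm and grips with 20 to 120 N. Pads are 22 mm wide; open, the fingers measure 114 mm over their backs; the gripper's body (76 mm by 85 mm) begins 54 mm behind the grasp point. The pads swing forward as they close: fully open they stand 13 mm farther back than shut.
Start: joints at [1.138, 0.536, -0.004, 1.538, 0.003, 1.067, -0.071], TCP at [0.233, -0.607, 0.231] pointing down, gripper open.
Joint ranges: [-2.7, 2.7], [-0.37, 2.16], [-1.27, 1.26], [0.24, 2.4], [-1.31, 4.45], [0.19, 1.91], [-2.76, 2.76]. Speed limits (rad/s): [2.39, 2.39, 3.14, 3.14, 3.14, 3.14, 3.14].

### API

Orientations are given as [roll, pitch, yaw] about the fixed x, y, z axes, in that order (R = Rz(yaw) Ry(pitch) Rx(roll)).
In Python, from cell import env, jaws, kinematics, telemetry, cams, job, models gives the robot as it stands. The module is installed in compiled form; this text tells all that it offers. Calls block until the motion is done:
- env.move_to(position, orientation): joint-space move of the TCP to a pose.
- env.line_to(position, feed=0.15, attitude=None): straight line of the TCP; attitude=None keeps the orientation; feed is the mean speed in m/s.
- env.move_j(angles): joint-space move.
- jaws.set_gripper(opening, grasp_force=None): finger opening in m; grasp_force is the grip in N (None keeps the last); returns when the fingers have stopped.
- env.pause(seconds).
- kinematics.solve_ik(position, orientation): joint angles nearest the present ones, or None.
- telemetry.get_state(): the state.
- cams.grab_frame(name): name is "side" or "top" or "wrist"; returns the picture (420x560x3 uint8, red, green, blue); there is no depth.
- cams.calibration(name): a dict with "fx", "fy", "cx", "cy" (pixels), "k1" (the pictures are not rectified: a ray, as slopes to the right and down, at radius r is drawn at 1 + k1 r^2 times it, then the intrinsics apply), "camera_from_world" (4x4, takes a point from world to camera coordinates). Camera axes: x right, y up, looking along -z (the intrinsics and any distortion apply to the point x, -y, -z); pixel columns grow to the right and rows downward; lengths in m; the calibration is good to about 2 mm. A picture is of the moment at which its call begins: read the wrist's pose just before it. calibration takes no time and is no camera call; for the wrist camera it gives the pose at the moment of the call.
A pose or a line that the arm cannot do raises env.Unreachable and nothing moves.
- job.job_done(): hands the job in; it is judged then, once.
Trained networks look in the newest picture that a camera, given by its name, has taken for a name from the list of things; names that differ only in an ending like _2 or _b are one class to them, and where a whole thing is asked for, a point or a joint stands for the part that bears it (a point fixed in the world has none). Each returns a list of dicts, best first, with "p" (0 to 1); they miss things now and then, are a little off and sometimes report something else, mostly with a low value. They report only what shows in the picture. A call takes as long as a camera call. They do not tell look-alikes from the thing itself.
- models.boxes_of(camera, name): "position" ([x, y, z] in m, in world coordinates, good to about 4 mm: the middle of the surface that is visible of it).
- models.regions_of(camera, name): "region" (420x560 bool, what is visible of it).
- models.spot_point(camera, name): "position" ([x, y, z] in m, in world coordinates, good to about 4 mm: a listed point, or the origin of a listed thing).
The state is a dict: "clock": time; "joint_pos": joint angles; "dq": joint speeds; "joint_torque": joint torques, N m; "ee_pos": TCP position; "orientation": TCP orientation; "force": force on the tool from outside, world axes, zero at the start; "torque": the same for the moment, N m; "width": finger opening in m; "finger_force": force on a finger pad.
Only numpy, scipy, OpenCV 4.12 (cv2) and the standard library are available. Lean on these libraries where they do the work, as an engineer would, in place of code of your own. Each camera call takes 0.05 s, during which the arm holds its last target. There are 200 camera calls.

## Working session

There is one attempt and no reset: what is moved stays moved. The work goes in short steps, each a Python script; the robot and the scene stay as the last script left them, time stands still between calls to the robot, and variables do not carry over. Pictures are saved under pics/ and viewed, at most 10 in all, crops included, and the job is handed in when it is done.

```bash
mkdir -p pics
cat > h.py <<'E'
from cell import env, jaws, kinematics, telemetry, cams, job, models
import numpy as np, cv2
def save(n,im,s=1.0): cv2.imwrite('pics/'+n,cv2.resize(np.ascontiguousarray(im[:,:,::-1]),None,fx=s,fy=s))
def proj(cal,P):
    p=cal['camera_from_world']@np.append(P,1); x,y=p[0]/-p[2],-p[1]/-p[2]
    d=1+cal['k1']*(x*x+y*y); return np.array([cal['cx']+cal['fx']*x*d,cal['cy']+cal['fy']*y*d])
def ray(cal,uv):
    K=np.array([[cal['fx'],0,cal['cx']],[0,cal['fy'],cal['cy']],[0,0,1]],float)
    x,y=cv2.undistortPoints(np.array([[uv]],float),K,np.array([cal['k1'],0,0,0,0.]))[0,0]
    T=np.linalg.inv(cal['camera_from_world']); d=T[:3,:3]@np.array([x,-y,-1]); return T[:3,3],d/np.linalg.norm(d)
def at_z(cal,uv,z):
    o,d=ray(cal,uv); return o+d*(z-o[2])/d[2]
def tri(rs):
    A=sum(np.eye(3)-np.outer(d,d) for o,d in rs); b=sum((np.eye(3)-np.outer(d,d))@o for o,d in rs); return np.linalg.solve(A,b)
def st(): 
    s=telemetry.get_state(); print({k:np.round(s[k],4).tolist() for k in('clock','ee_pos','orientation','force','torque','width','finger_force')}); return s
E
python3 - <<'E'
from h import *
st()
for c in('side','top'):
    im=cams.grab_frame(c); save(f'{c}0.png',im,1.42); cal=cams.calibration(c)
    print(c,np.round(np.linalg.inv(cal['camera_from_world'])[:3,3],3))
    for n in ['insert_stem','spare_insert','tongs','tongs_jaws','valve_block','port_mouth','parts_tray','stand_rest','tool_stand','thread_lock','grease_tin','disc_0']:
        for r in models.spot_point(c,n)[:4]:
            print(n,round(r['p'],2),np.round(r['position'],3),(proj(cal,r['position'])*1.42).round())
st()
E
```

```text
{'clock': 0.0, 'ee_pos': [0.2329, -0.6062, 0.2304], 'orientation': [-3.1398, 0.0001, 0.3669], 'force': [0.0072, -0.4426, 0.1278], 'torque': [0.0249, -0.024, 0.0451], 'width': 0.0853, 'finger_force': 0.0}
side [0.268 0.607 0.646]
insert_stem 0.72 [ 0.575 -0.256 -0.002] [425. 279.]
insert_stem 0.51 [0.538 0.215 0.041] [316. 457.]
spare_insert 0.57 [0.51  0.158 0.009] [357. 447.]
tongs 0.91 [ 0.57  -0.263  0.116] [432. 223.]
tongs 0.81 [ 0.505 -0.117  0.101] [437. 283.]
tongs_jaws 0.63 [ 0.504 -0.117  0.003] [434. 331.]
valve_block 0.97 [ 0.595 -0.     0.002] [354. 359.]
valve_block 0.28 [0.534 0.214 0.04 ] [319. 457.]
port_mouth 0.75 [0.602 0.003 0.084] [347. 319.]
port_mouth 0.46 [ 0.596 -0.001  0.004] [353. 357.]
parts_tray 0.78 [ 0.525  0.19  -0.003] [336. 467.]
stand_rest 0.9 [ 0.569 -0.261  0.116] [432. 224.]
tool_stand 0.62 [ 0.573 -0.26   0.001] [427. 277.]
thread_lock 0.85 [0.715 0.198 0.   ] [215. 422.]
grease_tin 0.68 [0.375 0.206 0.002] [439. 517.]
disc_0 0.9 [ 0.393  0.035 -0.   ] [469. 416.]
disc_0 0.75 [ 0.386  0.101 -0.002] [458. 453.]
top [ 0.447 -0.024  1.46 ]
insert_s
[... 262 characters left out ...]
2 0.003] [380. 270.]
port_mouth 0.65 [0.596 0.006 0.083] [378. 267.]
parts_tray 0.59 [ 0.524  0.189 -0.002] [294. 307.]
stand_rest 0.62 [ 0.575 -0.259  0.112] [511. 273.]
tool_stand 0.62 [ 0.569 -0.257 -0.004] [501. 282.]
thread_lock 0.52 [0.718 0.199 0.003] [288. 217.]
grease_tin 0.8 [0.375 0.206 0.002] [286. 378.]
grease_tin 0.65 [0.716 0.195 0.001] [290. 218.]
disc_0 0.82 [0.384 0.107 0.007] [333. 373.]
disc_0 0.81 [0.397 0.034 0.001] [367. 365.]
disc_0 0.63 [0.595 0.005 0.086] [378. 268.]
{'clock': 1.3, 'ee_pos': [0.2331, -0.6067, 0.2313], 'orientation': [-3.1416, 0.0, 0.3668], 'force': [-0.6081, 0.7094, 0.1738], 'torque': [-0.0225, -0.0365, -0.027], 'width': 0.0856, 'finger_force': 0.0}
```

View pics/side0.png

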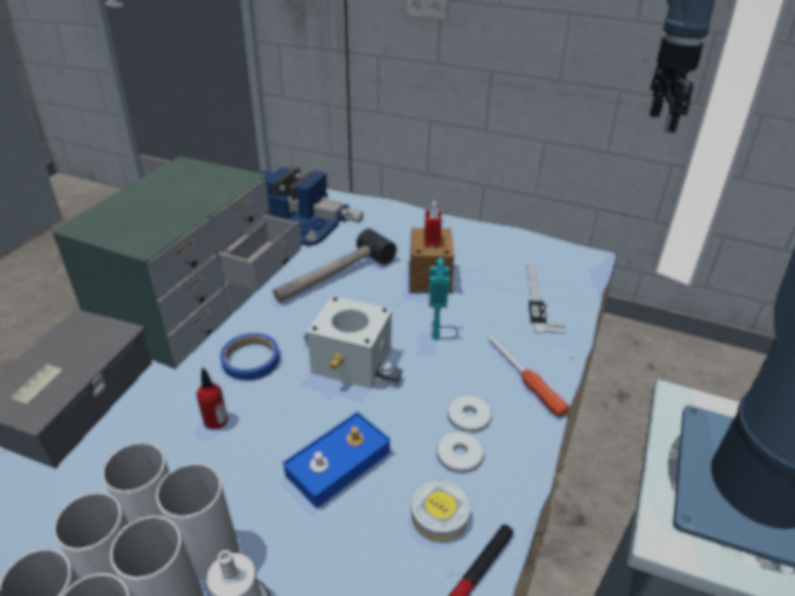

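View pics/top0.png

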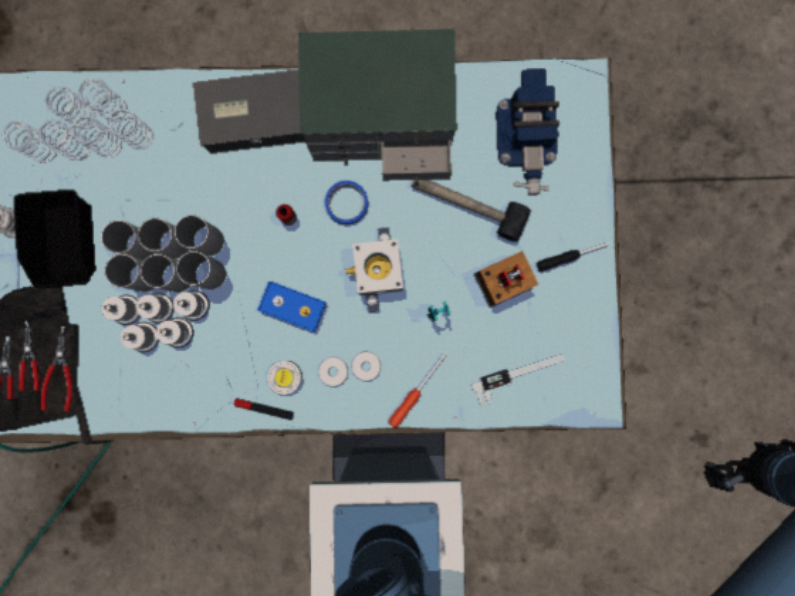

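The red tongs hang in the wooden stand at side (433,225) and top (512,275). The turquoise look-alike stands free at side (438,290) and top (438,315), so I'll leave it. In the tray, the white insert is at side (319,460) and top (278,301), and the brass one at side (355,436) and top (306,312). The white bottles at top (190,303) are decoys. The port is at top (377,267). Next: close wrist views of the tray, port and stand.

```bash
cat > look.py <<'E'
from h import *
import pickle
s=telemetry.get_state(); cal=cams.calibration('wrist'); T=np.linalg.inv(cal['camera_from_world'])
from scipy.spatial.transform import Rotation as R
Rt=R.from_euler('xyz',s['orientation']).as_matrix()
off=Rt.T@(T[:3,3]-s['ee_pos']); print('cam off tool',off.round(3),'axis',(Rt.T@-T[:3,2]).round(3),'up',(Rt.T@T[:3,1]).round(3), cal['fx'],cal['k1'])
D={}
def view(n,P,h,yaw,dx):
    # place the camera above P+dx
    Ry=R.from_euler('xyz',[np.pi,0,yaw]).as_matrix()
    a=Ry@(Rt.T@-T[:3,2]); p=np.array(P)+[dx[0],dx[1],0]-a*(h/abs(a[2]))
    p=p-Ry@off
    env.move_to(p.tolist(),[np.pi,0,yaw]); env.pause(.15)
    c=cams.calibration('wrist'); im=cams.grab_frame('wrist'); D[n]=(c,im); save(n+'.png',im); print(n,p.round(3),telemetry.get_state()['clock'])
    return c
def spots(c,names):
    for n in names:
        for r in models.spot_point('wrist',n)[:3]: print('  ',n,round(r['p'],2),np.round(r['position'],4),proj(c,r['position']).round())
y0=0.0
c=view('tr1',[.525,.19,.03],.27,y0,[0,0]); spots(c,['insert_stem','parts_tray','spare_insert'])
c=view('tr2',[.525,.19,.03],.27,y0,[-.07,-.06])
c=view('bl1',[.597,.003,.085],.27,y0,[0.0,0.0]); spots(c,['port_mouth','valve_block'])
c=view('bl2',[.597,.003,.085],.27,y0,[-.06,-.03])
c=view('sd1',[.572,-.26,.1],.27,y0,[0,0]); spots(c,['tongs','stand_rest','tool_stand'])
c=view('sd2',[.572,-.26,.1],.27,y0,[-.06,.04])
pickle.dump(D,open('D.pkl','wb'))
A=np.vstack([np.hstack([D[a][1],D[b][1]]) for a,b in(('tr1','bl1'),('sd1','sd2'))]); save('mos.png',A,.71)
st()
E
python3 look.py
```

```text
cam off tool [ 0.079 -0.001 -0.142] axis [-0.304  0.     0.953] up [0.953 0.    0.304] 297.70243640882086 -0.06120260814706239
tr1 [0.532 0.189 0.158] 4.4917
   insert_stem 0.89 [0.5365 0.2119 0.0371] [255. 200.]
   parts_tray 0.96 [ 0.5243  0.182  -0.004 ] [287. 201.]
   spare_insert 0.77 [0.5107 0.1559 0.0092] [312. 217.]
tr2 [0.462 0.129 0.158] 5.3
bl1 [0.604 0.002 0.213] 6.3083
   port_mouth 0.95 [0.5993 0.0056 0.0818] [279. 205.]
   valve_block 0.55 [ 5.991e-01  3.300e-03 -4.000e-04] [281. 186.]
bl2 [ 0.544 -0.028  0.213] 6.9833
sd1 [ 0.579 -0.261  0.228] 8.1167
   tongs 0.97 [ 0.5713 -0.2621  0.1125] [285. 215.]
   tongs 0.58 [ 0.5033 -0.1159  0.1026] [142. 274.]
   stand_rest 0.65 [ 0.5656 -0.2568  0.1091] [279. 220.]
   stand_rest 0.27 [ 0.5986  0.0048 -0.0021] [ 77. 166.]
   tool_stand 0.65 [ 0.5719 -0.2616  0.1099] [285. 214.]
   tool_stand 0.37 [0.5995 0.0014 0.0829] [ 29. 179.]
sd2 [ 0.519 -0.221  0.228] 8.8583
{'clock': 8.8583, 'ee_pos': [0.5202, -0.2217, 0.2279], 'orientation': [3.1414, -0.0008, -0.0006], 'force': [-0.3999, -0.3622, -1.2332], 'torque': [0.0128, 0.0227, 0.015], 'width': 0.0856, 'finger_force': 0.0}
```

View pics/mos.png

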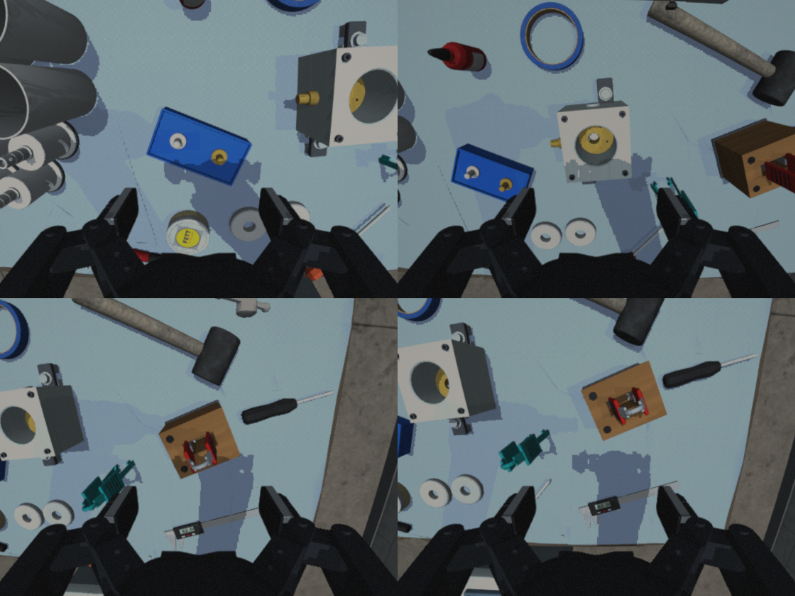

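Top-left of the mosaic is the tray, with white at about (177,141) and brass at (219,157). Top-right is the block, with the brass seat visible in the port at (597,140). Bottom-left and bottom-right show the red tongs in the stand at (200,445) and (628,402). Next I'll zoom in for corner and centre pixels.

```bash
cat > crop.py <<'E'
from h import *
import pickle
D=pickle.load(open('D.pkl','rb'))
C={'tr':[.525,.185,.026],'bl':[.599,.004,.075],'sd':[.572,-.26,.1]}
rows=[]
for i in '12':
    r=[]
    for k in('tr','bl','sd'):
        c,im=D[k+i]; u,v=(proj(c,np.array(C[k]))-65).round().astype(int); print(k+i,u,v)
        r.append(cv2.resize(im[v:v+130,u:u+130],(266,266),interpolation=cv2.INTER_CUBIC))
    rows.append(np.hstack(r))
save('crops.png',np.vstack(rows))
E
python3 crop.py
```

```text
tr1 219 144
bl1 216 138
sd1 218 145
tr2 155 70
bl2 182 78
sd2 259 82
```

View pics/crops.png

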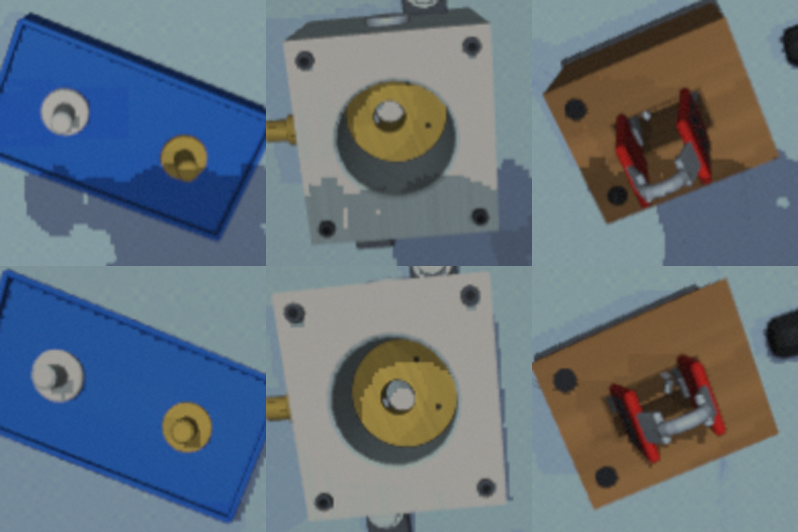

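In the crops, the block's screw holes, the port rim and the seat bore (bl1 (124,113), bl2 (133,131)) are clear. So are the stand's corners and screw holes, and both collars. The white insert is the left one in both tray views (65,111) and (57,110). Next I'll triangulate these.

```bash
cat > tri.py <<'E'
from h import *
import pickle
D=pickle.load(open('D.pkl','rb'))
O={'tr1':(219,144),'bl1':(216,138),'sd1':(218,145),'tr2':(155,70),'bl2':(182,78),'sd2':(259,82)}
k=130/266
def px(n,p): return np.array(O[n])+(np.array(p)+.5)*k-.5
def T(s,a,b):
    rs=[ray(D[s+'1'][0],px(s+'1',a)),ray(D[s+'2'][0],px(s+'2',b))]; P=tri(rs)
    e=[np.linalg.norm(np.cross(P-o,d))*1e3 for o,d in rs]; return P,round(e[0],1)
def go(s,items):
    out={}
    for n,a,b in items: P,e=T(s,a,b); out[n]=P; print(s,n,P.round(4),e)
    return out
b=go('bl',[('h1',(39,61),(28,47)),('h2',(206,47),(204,29)),('h3',(214,216),(220,221)),('h4',(61,229),(58,235)),('mouth',(130,137),(129,133)),('bore',(124,113),(133,131)),
 ('c1',(20,41),(7,27)),('c2',(225,25),(225,5)),('c3',(231,231),(240,236)),('c4',(46,244),(41,254))])
hc=np.mean([b['h%d'%i] for i in(1,2,3,4)],0); print('hole centre',hc.round(4),'corners',np.mean([b['c%d'%i] for i in(1,2,3,4)],0).round(4),'bore-port',(b['bore']-hc).round(4))
for p,q in((1,2),(2,3),(3,4),(4,1)): d=b['c%d'%q]-b['c%d'%p]; print(np.linalg.norm(d).round(4),np.degrees(np.arctan2(d[1],d[0])).round(1))
# bore at nominal z in each view
for v,p in(('bl1',(124,113)),('bl2',(133,131))): print('bore@36',at_z(D[v][0],px(v,p),.036).round(4))
for v,p in(('bl1',(130,137)),('bl2',(129,133))): print('mouth@85',at_z(D[v][0],px(v,p),.085).round(4))
s=go('sd',[('h1',(44,109),(32,114)),('h2',(86,195),(74,211)),('L',(11,95),(1,93)),('T',(185,15),(194,13)),('R',(245,158),(246,167)),('B',(76,222),(63,243))])
print('stand centre',np.mean([s[i] for i in'LTRB'],0).round(4))
for p,q in('LT','TR','RB','BL'): d=s[q]-s[p]; print(np.linalg.norm(d).round(4),np.degrees(np.arctan2(d[1],d[0])).round(1))
t=go('tr',[('white',(65,111),(57,110)),('brass',(184,159),(187,161))])
d=t['white']-t['brass']; print(np.linalg.norm(d),np.degrees(np.arctan2(d[1],d[0])))
for v,p in(('tr1',(65,111)),('tr2',(57,110)),('tr1',(184,159)),('tr2',(187,161))): print('collar@30',at_z(D[v][0],px(v,p),.030).round(4))
E
python3 tri.py
```

```text
bl h1 [0.6364 0.0459 0.0883] 0.0
bl h2 [ 0.643  -0.0274  0.0891] 0.1
bl h3 [ 0.5614 -0.0349  0.0857] 0.1
bl h4 [0.5554 0.0386 0.088 ] 0.1
bl mouth [0.6003 0.0055 0.0833] 0.2
bl bore [0.5968 0.0093 0.0263] 0.3
bl c1 [0.6447 0.0545 0.0861] 0.3
bl c2 [ 0.6524 -0.0358  0.087 ] 0.4
bl c3 [ 0.5547 -0.0436  0.088 ] 0.5
bl c4 [0.5464 0.0468 0.0869] 0.5
hole centre [0.599  0.0055 0.0878] corners [0.5996 0.0055 0.087 ] bore-port [-0.0022  0.0038 -0.0614]
0.0906 -85.1
0.098 -175.4
0.0908 95.3
0.0986 4.4
bore@36 [0.5995 0.0089 0.036 ]
bore@36 [0.5974 0.0086 0.036 ]
mouth@85 [0.6007 0.0057 0.085 ]
mouth@85 [0.6005 0.0051 0.085 ]
sd h1 [ 0.5787 -0.216   0.0801] 0.3
sd h2 [ 0.5324 -0.2361  0.0795] 0.1
sd L [ 0.5887 -0.2024  0.092 ] 0.2
sd T [ 0.6242 -0.2855  0.0854] 2.0
sd R [ 0.5554 -0.316   0.0864] 0.2
sd B [ 0.5158 -0.2306  0.0776] 0.2
stand centre [ 0.571  -0.2586  0.0853]
0.0907 -66.9
0.0753 -156.1
0.0945 114.9
0.0794 21.2
tr white [0.5359 0.2173 0.0276] 0.3
tr brass [0.5136 0.1613 0.0304] 0.2
0.060310823361757894 68.2628103037505
collar@30 [0.5368 0.2168 0.03  ]
collar@30 [0.5358 0.2168 0.03  ]
collar@30 [0.5133 0.1614 0.03  ]
collar@30 [0.5137 0.1612 0.03  ]
```

```bash
cat > grab.py <<'E'
from tri import *
c=np.mean([[at_z(D['sd'+v][0],px('sd'+v,p),.082) for p in ps] for v,ps in(('1',[(11,95),(185,15),(245,158),(76,222)]),('2',[(1,93),(194,13),(246,167),(63,243)]))],axis=1)
print('stand centres',c.round(4)); cx,cy=c.mean(0)[:2]
yaw=np.radians(23.5)
env.move_to([cx,cy,.235],[np.pi,0,yaw]); jaws.set_gripper(.06,20); 
env.line_to([cx,cy,.099],feed=.12); env.pause(.1); st()
jaws.set_gripper(.0335,20); env.pause(.2); st()
cal=cams.calibration('wrist'); im=cams.grab_frame('wrist'); save('grip.png',im)
print('target',cx,cy)
E
python3 grab.py | sed -n '/stand centres/,$p'
```

```text
stand centres [[ 0.5707 -0.2581  0.082 ]
 [ 0.5708 -0.2595  0.082 ]]
{'clock': 11.0833, 'ee_pos': [0.5713, -0.259, 0.0999], 'orientation': [3.1405, -0.001, 0.41], 'force': [0.6004, -0.3191, -0.4134], 'torque': [-0.013, -0.0247, -0.0327], 'width': 0.0598, 'finger_force': 0.0}
{'clock': 11.6583, 'ee_pos': [0.5713, -0.2593, 0.0996], 'orientation': [3.1404, -0.0008, 0.4099], 'force': [0.1746, -1.0585, 5.3763], 'torque': [-0.308, 0.0357, -0.0262], 'width': 0.0337, 'finger_force': 6.3582}
target 0.5707809334406497 -0.2587893533916028
```

Run:
```python
from h import *
env.line_to([.5708,-.2588,.2],feed=.12); env.pause(.2); s=st()
cal=cams.calibration('wrist'); im=cams.grab_frame('wrist'); save('held.png',im,1.42)
p=np.array(s['ee_pos']); 
for dz in(.018,.0,-.083): print(dz,(proj(cal,p+[0,0,dz])*1.42).round())
for n in('tongs','tongs_jaws'):
    for r in models.spot_point('wrist',n)[:3]: print(n,round(r['p'],2),(np.array(r['position'])-p).round(4))
```

```text
{'clock': 12.9, 'ee_pos': [0.5704, -0.2586, 0.1992], 'orientation': [-3.1405, 0.0009, 0.4102], 'force': [0.6229, 0.28, -1.6456], 'torque': [-0.015, -0.0358, -0.0087], 'width': 0.0335, 'finger_force': 4.357}
0.018 [400. 409.]
0.0 [400. 383.]
-0.083 [399. 310.]
tongs 0.87 [-0.0662  0.1385 -0.0999]
tongs_jaws 0.94 [-0.0657  0.1433 -0.2007]
tongs_jaws 0.83 [ 0.0017 -0.0011 -0.0804]
```

View pics/held.png

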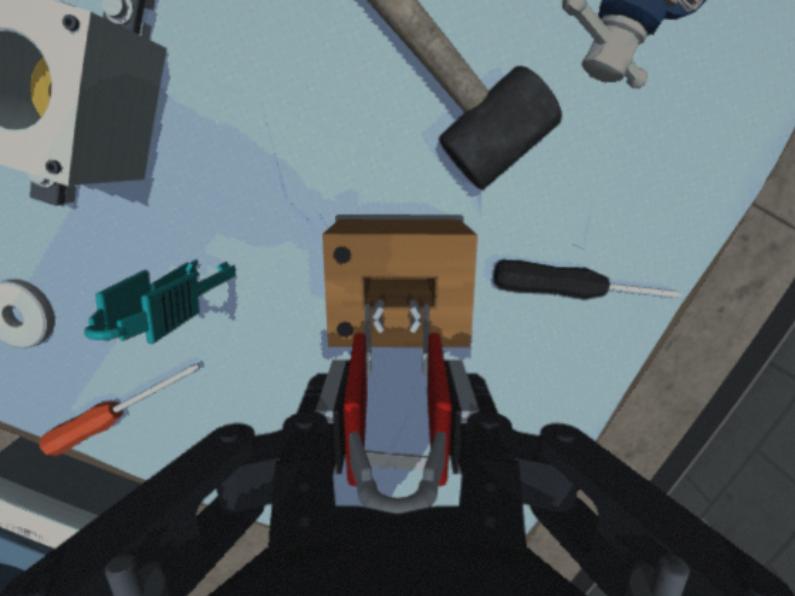

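The red tongs are held squarely, with the jaws at (396,317) against a predicted (399,316). That is about 1 mm of lateral camera bias. I'll go above the stem and compare jaws and stem in one picture.

Run:
```python
from h import *
yaw=.41
env.line_to([.5708,-.2588,.25],feed=.2)
env.move_to([.5363,.2162,.25],[np.pi,0,yaw]); env.line_to([.5363,.2162,.147],feed=.12); env.pause(.3); s=st()
cal=cams.calibration('wrist'); im=cams.grab_frame('wrist')
p=np.array(s['ee_pos']); 
q=proj(cal,np.array([p[0],p[1],.055])); u,v=(q-70).round().astype(int)
for n,P in(('jawend',p+[0,0,-.0835]),('jawmid',p+[0,0,-.0765]),('stemtop',[.5363,.2162,.048]),('collar',[.5363,.2162,.03])): print(n,((proj(cal,np.array(P))-[u,v])*4).round())
save('tray_near.png',im[v:v+140,u:u+140],4)
for c in('side','top'):
    cams.grab_frame(c)
    for n in('tongs_jaws','insert_stem'):
        for r in models.spot_point(c,n)[:2]: print(c,n,round(r['p'],2),(np.array(r['position'])).round(4))
```

```text
{'clock': 16.5, 'ee_pos': [0.5366, 0.2162, 0.1474], 'orientation': [3.1415, -0.0008, 0.4099], 'force': [-0.1855, -0.1724, -0.8378], 'torque': [-0.0799, 0.0022, 0.0191], 'width': 0.0335, 'finger_force': 4.3575}
jawend [279. 293.]
jawmid [279. 305.]
stemtop [278. 270.]
collar [278. 245.]
side tongs_jaws 0.73 [0.5346 0.2127 0.0674]
side tongs_jaws 0.57 [ 5.024e-01 -1.164e-01 -2.000e-04]
side insert_stem 0.5 [0.5386 0.2164 0.0426]
top tongs_jaws 0.66 [ 0.5011 -0.1118  0.0016]
```

View pics/tray_near.png

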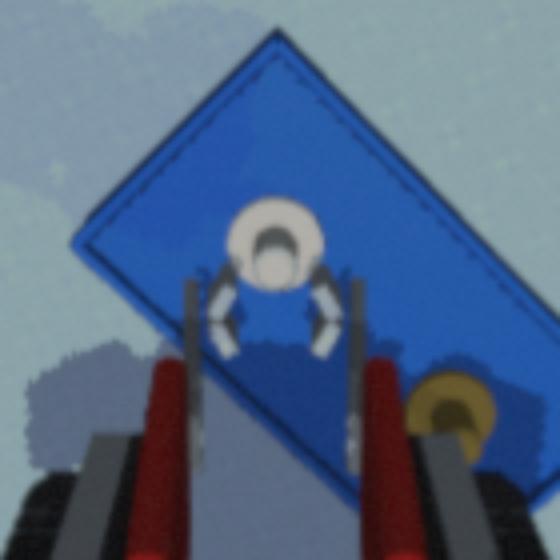

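The picture shows the white stem centred between the open jaws: stem and collar columns are 275 and the jaw midline is 275–276. The brass insert is at (450,410). A forward shift of about 0.8 mm is needed, then I'll descend by feel to the collar and close.

Run:
```python
from h import *
x,y=.5370,.2165
F=lambda:np.array(telemetry.get_state()['force'])
env.line_to([x,y,.147],feed=.05); env.line_to([x,y,.121],feed=.06); env.pause(.15); f0=F()
for z in(.1185,.117,.116,.115,.1145):
    env.line_to([x,y,z],feed=.03); env.pause(.06); f=F()-f0; print(z,f.round(2))
    if f[2]>2.5: env.line_to([x,y,z+.0007],feed=.03); print('touch'); break
st()
jaws.set_gripper(.024,32); env.pause(.3); st()
```

```text
0.1185 [ 0.63 -0.13  0.22]
0.117 [-0.28  0.2   0.18]
0.116 [ 1.09 -1.28 -0.36]
0.115 [ 0.73 -0.58  0.37]
0.1145 [-0.7  -0.7   0.75]
{'clock': 19.375, 'ee_pos': [0.537, 0.2165, 0.1145], 'orientation': [-3.1416, 0.0, 0.41], 'force': [-0.8855, -0.513, -0.06], 'torque': [0.003, -0.016, -0.0167], 'width': 0.0333, 'finger_force': 4.3575}
{'clock': 19.8917, 'ee_pos': [0.537, 0.2165, 0.1145], 'orientation': [-3.1416, -0.0001, 0.41], 'force': [-0.3881, 0.7024, -1.7819], 'torque': [0.0088, -0.0291, -0.0196], 'width': 0.029, 'finger_force': 35.5131}
```

Run:
```python
from h import *
env.line_to([.537,.2165,.25],feed=.15); env.pause(.15); st()
x,y=.5987,.0083
env.move_to([x,y,.25],[np.pi,0,.41]); env.line_to([x,y,.21],feed=.1); env.pause(.3); s=st()
cal=cams.calibration('wrist'); im=cams.grab_frame('wrist'); p=np.array(s['ee_pos'])
q=proj(cal,p+[0,0,-.1]); u,v=(q-[70,80]).round().astype(int)
for n,P in(('nose',p+[0,0,-.1065]),('collar',p+[0,0,-.0845]),('mouth',[.6009,.005,.085]),('bore',[x,y,.036])): print(n,((proj(cal,np.array(P))-[u,v])*4).round())
save('port_near.png',im[v:v+140,u:u+140],4)
```

```text
{'clock': 21.0917, 'ee_pos': [0.5365, 0.2162, 0.249], 'orientation': [-3.1414, 0.0018, 0.4101], 'force': [0.1864, -0.0883, -1.3644], 'torque': [-0.0315, -0.0178, -0.0075], 'width': 0.0289, 'finger_force': 35.5175}
{'clock': 22.8167, 'ee_pos': [0.599, 0.0083, 0.2105], 'orientation': [3.1412, -0.0008, 0.4099], 'force': [0.0263, -0.5135, -1.4709], 'torque': [0.0092, 0.0146, -0.0144], 'width': 0.0294, 'finger_force': 35.5095}
nose [278. 311.]
collar [279. 344.]
mouth [294. 285.]
bore [277. 237.]
```

View pics/port_near.png

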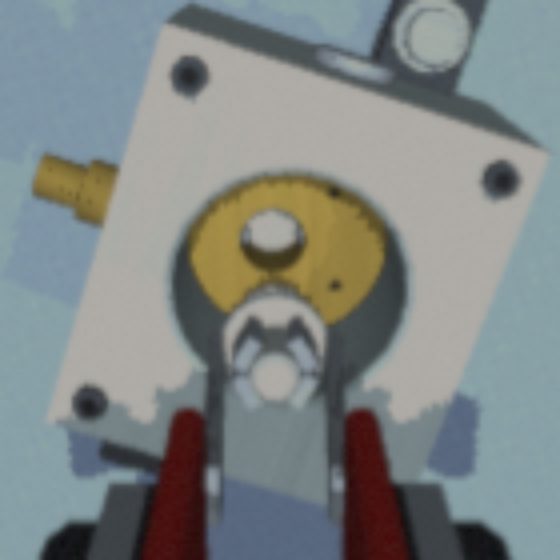

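The insert is held upright in the jaws (stem about (273,375), collar column 276). The bore shows at (273,238) against a predicted (277,237), the same small column bias as the insert, so it is lined up. I'll lower it and feel.

```bash
cat > feel.py <<'E'
from h import *
F=lambda:np.mean([telemetry.get_state()['force']],axis=0)
x,y=.5987,.0083
env.line_to([x,y,.150],feed=.08); env.pause(.25); f0=F(); print('f0',f0.round(2)); np.save('f0.npy',f0)
z=.150
while z>.1365:
    z-=.001; env.line_to([x,y,z],feed=.03); env.pause(.05); f=F()-f0; print(round(z,4),f.round(2))
    if f[2]>5 or np.hypot(*f[:2])>6: break
st()
E
python3 feel.py
```

```text
f0 [-1.17  0.03 -1.55]
0.149 [ 1.42 -0.3  -0.46]
0.148 [ 1.48 -0.45  0.2 ]
0.147 [ 0.57 -0.43  0.99]
0.146 [ 0.78 -1.27  0.8 ]
0.145 [ 1.14 -0.24 -0.14]
0.144 [ 0.53 -0.72  0.81]
0.143 [1.82 0.06 0.54]
0.142 [ 0.66 -0.77  0.19]
0.141 [ 0.78  0.17 -0.03]
0.14 [ 1.94 -0.09 -0.69]
0.139 [ 1.29 -0.01  0.04]
0.138 [ 1.86 -0.42  0.29]
0.137 [ 0.15 -0.38  0.04]
0.136 [1.08 0.44 0.64]
{'clock': 28.2167, 'ee_pos': [0.5987, 0.0083, 0.1359], 'orientation': [-3.1415, 0.0001, 0.4101], 'force': [-0.0907, 0.4754, -0.9066], 'torque': [0.0126, 0.029, 0.0049], 'width': 0.029, 'finger_force': 35.5094}
```

Run:
```python
from h import *
f0=np.load('f0.npy'); x,y=.5987,.0083; z=.136
F=lambda:np.array(telemetry.get_state()['force'])-f0
while z>.1215:
    z-=.0007; env.line_to([x,y,z],feed=.02); env.pause(.04); f=F(); print(round(z,4),round(telemetry.get_state()['ee_pos'][2],4),f.round(1))
    if f[2]>(22 if z>.127 else 14) or np.hypot(*f[:2])>12: break
env.pause(.2); st()
```

```text
0.1353 0.1352 [ 0.9 -0.1  0.6]
0.1346 0.1346 [ 0.4  1.  -0.1]
0.1339 0.1339 [0.2 0.6 0.4]
0.1332 0.1333 [0.1 0.3 1.4]
0.1325 0.1326 [1.2 1.6 1.1]
0.1318 0.1317 [1.1 0.3 2. ]
0.1311 0.1309 [1.6 0.3 1.2]
0.1304 0.1303 [0.2 0.6 1.9]
0.1297 0.1295 [2.2 1.5 1.2]
0.129 0.1287 [ 1.9  0.6 -1.2]
0.1283 0.128 [ 2.5  0.4 -1.9]
0.1276 0.1273 [ 0.9  0.5 -3.2]
0.1269 0.1269 [ 0.4 -0.1 -3. ]
0.1262 0.1263 [ 1.7  1.  -1.1]
0.1255 0.1256 [ 0.3 -0.2  0.1]
0.1248 0.1249 [2.4 0.3 0.4]
0.1241 0.1244 [1.4 0.4 3.6]
0.1234 0.1239 [0.1 0.4 6.6]
0.1227 0.1239 [-0.8 -0.4 11.7]
0.122 0.1238 [-3.1 -0.8 16.5]
{'clock': 34.25, 'ee_pos': [0.5993, 0.0086, 0.1238], 'orientation': [3.1406, -0.0009, 0.41], 'force': [-4.3202, -0.1326, 14.3628], 'torque': [-0.1208, 1.2058, 0.022], 'width': 0.0294, 'finger_force': 37.1347}
```

The plungers gave about 2 N of resistance, then a pull-in of about −3 N, then a rigid stop within 1 mm of the expected home height. I'll press once more gently for certainty, unload, let go, lift and look.

Run:
```python
from h import *
f0=np.load('f0.npy'); x,y=.5987,.0083
F=lambda:np.array(telemetry.get_state()['force'])-f0
for z in(.1215,.121): 
    env.line_to([x,y,z],feed=.02); env.pause(.1); f=F(); print(z,telemetry.get_state()['ee_pos'][2].round(4) if hasattr(telemetry.get_state()['ee_pos'][2],'round') else telemetry.get_state()['ee_pos'],f.round(1))
    if f[2]>21: break
env.line_to([x,y,.124],feed=.02); env.pause(.1); st()
jaws.set_gripper(.0338,20); env.pause(.2); st()
env.line_to([x,y,.135],feed=.03); print(F().round(1)); env.line_to([x,y,.25],feed=.15); env.pause(.2); st()
cal=cams.calibration('wrist'); im=cams.grab_frame('wrist')
q=proj(cal,np.array([.6009,.005,.06])); u,v=(q-[70,70]).round().astype(int)
print('home collar top / stem top', [((proj(cal,np.array([x,y,h]))-[u,v])*4).round() for h in(.04,.058)], 'if 5mm high',((proj(cal,np.array([x,y,.063]))-[u,v])*4).round())
save('after.png',im[v:v+140,u:u+140],4)
```

```text
0.1215 0.1237 [-3.7 -0.5 19.8]
0.121 0.1236 [-4.9 -0.4 23.1]
{'clock': 35.35, 'ee_pos': [0.5988, 0.0083, 0.124], 'orientation': [3.1415, -0.0001, 0.41], 'force': [0.6228, -0.6278, 3.6588], 'torque': [0.0186, 0.1983, -0.051], 'width': 0.0294, 'finger_force': 36.0244}
{'clock': 35.775, 'ee_pos': [0.5986, 0.0084, 0.1239], 'orientation': [-3.1414, 0.0001, 0.4101], 'force': [-0.7859, 1.2222, 1.4075], 'torque': [0.2898, 0.0878, -0.0442], 'width': 0.0339, 'finger_force': 2.8484}
[1.  0.8 0.1]
{'clock': 37.4083, 'ee_pos': [0.5982, 0.0082, 0.249], 'orientation': [-3.1409, 0.0015, 0.4101], 'force': [0.4561, -0.1615, -1.6928], 'torque': [0.0485, 0.0644, 0.0499], 'width': 0.034, 'finger_force': 4.2219}
home collar top / stem top [array([266., 265.]), array([266., 279.])] if 5mm high [266. 283.]
```

View pics/after.png

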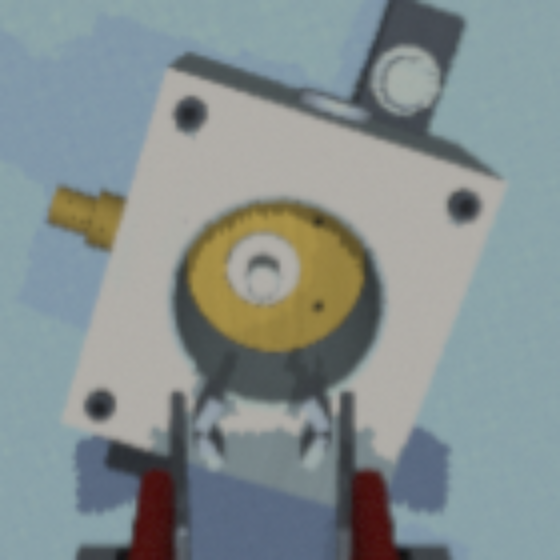

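The white collar sits flat on the brass seat at (263,267), with the stem upright and clear of the open, empty jaws. Now the tongs go back.

Run:
```python
from h import *
x,y=.5708,-.2588
F=lambda:np.array(telemetry.get_state()['force'])
env.move_to([x,y,.25],[np.pi,0,.41]); env.line_to([x,y,.172],feed=.12); env.pause(.25); f0=F()
ok=True
for z in list(np.arange(.165,.105,-.008))+[.104,.102,.1005,.0997,.099,.0983]:
    env.line_to([x,y,float(z)],feed=.06); f=F()-f0
    if f[2]>3: print(z,f.round(1))
    if abs(f).max()>8: ok=z>.103 and False or z<.103; print('contact',z,f.round(1)); break
env.pause(.2); st(); print(ok)
if ok:
    jaws.set_gripper(.06,20); env.pause(.2); st()
    cams.grab_frame('side'); r=models.spot_point('side','tongs')[:2]; print([(round(a['p'],2),np.round(a['position'],4)) for a in r])
```

```text
0.099 [-1.8 -0.6  6.9]
0.0983 [-2.3  0.5  8.8]
contact 0.0983 [-2.3  0.5  8.8]
{'clock': 43.5, 'ee_pos': [0.5711, -0.2588, 0.0992], 'orientation': [3.1411, -0.0004, 0.41], 'force': [-1.8347, 0.5962, 7.2891], 'torque': [0.1758, 0.5169, 0.0355], 'width': 0.0341, 'finger_force': 5.0372}
True
{'clock': 44.075, 'ee_pos': [0.5707, -0.2588, 0.0982], 'orientation': [-3.1414, 0.0001, 0.41], 'force': [-0.0562, 0.1657, -0.2676], 'torque': [0.0408, -0.0316, 0.0028], 'width': 0.0602, 'finger_force': 0.0}
[(0.9, array([ 0.5092, -0.1163,  0.1007])), (0.74, array([ 0.5243,  0.1899, -0.0033]))]
```

Seated and released. I'll rise clear and check.

Run:
```python
from h import *
env.line_to([.5708,-.2588,.245],feed=.12); st()
env.move_to([.49,-.2,.30],[np.pi,0,.2]); env.pause(.2)
a=cams.grab_frame('wrist'); cal=cams.calibration('wrist'); b=cams.grab_frame('top'); 
r=models.spot_point('top','tongs')[:2]; print([(round(k['p'],2),np.round(k['position'],4)) for k in r])
u,v=proj(cal,np.array([.572,-.26,.1])).round().astype(int); print(u,v)
c=cv2.resize(a,(560,420)); save('final.png',np.hstack([c,cv2.resize(b[140:300,170:400],(604,420))]),.68)
st()
```

```text
{'clock': 45.55, 'ee_pos': [0.5703, -0.2587, 0.2441], 'orientation': [-3.1405, 0.001, 0.4101], 'force': [-0.249, -0.9262, 0.3591], 'torque': [0.0285, -0.0221, -0.0389], 'width': 0.0601, 'finger_force': 0.0}
[(0.64, array([ 0.5077, -0.1198,  0.1023])), (0.16, array([0.7177, 0.1974, 0.0018]))]
348 126
{'clock': 46.4333, 'ee_pos': [0.4902, -0.2002, 0.2994], 'orientation': [-3.1405, 0.0004, 0.1998], 'force': [-0.0691, 0.3565, 0.416], 'torque': [0.0064, -0.0309, 0.0006], 'width': 0.06, 'finger_force': 0.0}
```

View pics/final.png

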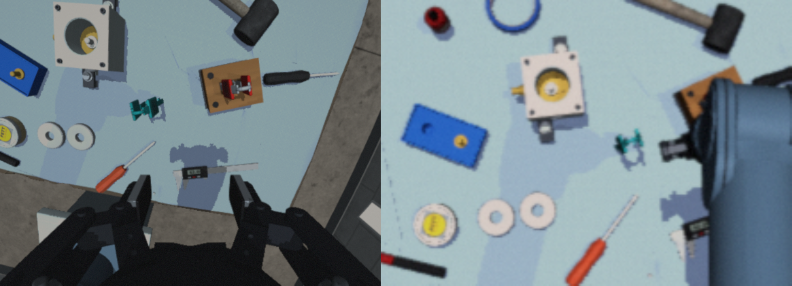

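The red tongs hang squarely in the stand at (240,88), and the white insert is in the port at (90,42). The brass one is still in the tray, and everything else is where it was.

```bash
python3 -c "
from h import *
print(job.job_done())"
```

```text
the job is handed in; nothing more can be done
None
```

The white insert is pressed home in the seat bore with at most about 23 N, the tongs are back in their stand, nothing else looked moved, and the job was handed in at about 46 s; I saw no verdict.

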